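# Put the battery cases from the lever arch file on charge

### The job

Put every grey battery case on charge: lift the file's lever to spring the rings open, take the cases off the rings, and lay these and any that lie loose on the shelf flat down in the charger's shallow bays, one to a bay. Press the lever fully down again to shut the emptied rings, and only when all the cases lie in their bays slide the orange charge slider to the green mark. Leave everything else on the shelf where it stands.

Things in the scene. Friction and masses are not known exactly. Their poses are not given: they have to be found in the camera images.
- file: blue A5 lever arch file lying open on its back, fixed; covers 3 mm thick. Origin: on the shelf midway between its two posts; x along the spine, y from spine across the back cover (x +-115, y -80 to 105 mm; spine and front cover flat at y -80 to -348). Steel base plate, top 6 mm up, y -72 to 12. Posts 5.6 mm thick at x +-40, y 0, tops 62 mm up. Lever's hinge pin at x 58, y -60, 30 mm up, along y
- arch_lever (a joint): angle of the file's lever: 0 = down, rings shut and locked; 1.7 = up, rings open. From 0 its grip (on the -x side of the hinge pin) rises and swings towards the file's +x. Over-centre spring: 1.5 N at the grip lifts it; let go past 0.45 rad it springs up to 1.7 by itself, below about 0.25 it falls back to 0. Pressing it down takes about 3 N at the grip
- ring_arches (a joint): angle of the two steel ring arches, driven by the lever: 0 = shut, ends meeting the post tops (rings 69 mm tall); about 0.8 = open, leaning back to the spine side (file -y), clear of the posts. They hinge at file y = -46 mm, beside the posts at x = +-40
- lever_tip (a point): centre of the red rolled grip at the lever's end: 13 mm thick, 18 mm wide (along the file's y), can be pinched across its width. When down it lies 125 mm along the file's -x from the hinge pin and 10 mm above it (40 mm above the shelf, at file x -67, y -60); when up it leans just past upright, 153 mm above the shelf at file x 84
- charger: white four-bay induction charger, 245 (x) x 258 (y) mm, fixed. Origin: centre of its underside. Dark control strip on its -x side with a slider; on the rest four shallow bays: floor 18 mm above the shelf, rims 5 mm higher, each rim along a long side open for fingers over the middle 60 mm
- bay1 (a point): centre of charger bay 1, on its floor, 18 mm above the shelf; recess 78 (charger x) x 118 mm (charger y), 5 mm deep. Bays stand at charger x = -19.5 and 74.5, y = -62 and 62 mm. A case goes in flat, long side along the charger's y, either way round
- bay2 (a point): centre of charger bay 2, on its floor, 18 mm above the shelf; recess 78 (charger x) x 118 mm (charger y), 5 mm deep. Bays stand at charger x = -19.5 and 74.5, y = -62 and 62 mm. A case goes in flat, long side along the charger's y, either way round
- bay3 (a point): centre of charger bay 3, on its floor, 18 mm above the shelf; recess 78 (charger x) x 118 mm (charger y), 5 mm deep. Bays stand at charger x = -19.5 and 74.5, y = -62 and 62 mm. A case goes in flat, long side along the charger's y, either way round
- bay4 (a point): centre of charger bay 4, on its floor, 18 mm above the shelf; recess 78 (charger x) x 118 mm (charger y), 5 mm deep. Bays stand at charger x = -19.5 and 74.5, y = -62 and 62 mm. A case goes in flat, long side along the charger's y, either way round
- rate_slider (a joint): travel of the charge slider (m) along the charger's +y: 0 = off, 0.090 = end of track, 0.065 = at the green mark. Slides with about 1.5 N of friction and stays where it is left
- slider_top (a point): top centre of the orange slider cap, 26 (charger x) x 20 (charger y) x 22 mm tall, its top 40.5 mm above the shelf
- charge_mark (a point): where slider_top must be for the green mark (green bars on both sides of the track)
- case1: grey plastic battery case, 104 (x) x 64 (y) x 15 mm, 130 g. Origin: its centre. Two ring slots 12 x 12 mm through it at x +-40, y -20 mm. Grip it across its y at x = 0. Lowest on the rings at the start, flat, centred near file x 0, y 20 mm, its x along the file's x, underside 6 mm above the shelf
- case2: grey plastic battery case, 104 (x) x 64 (y) x 15 mm, 130 g. Origin: its centre. Two ring slots 12 x 12 mm through it at x +-40, y -20 mm. Grip it across its y at x = 0. Second on the rings at the start, flat, centred near file x 0, y 20 mm, its x along the file's x, underside 21 mm above the shelf
- case3: grey plastic battery case, 104 (x) x 64 (y) x 15 mm, 130 g. Origin: its centre. Two ring slots 12 x 12 mm through it at x +-40, y -20 mm. Grip it across its y at x = 0. Third (may be absent) on the rings at the start, flat, centred near file x 0, y 20 mm, its x along the file's x, underside 36 mm above the shelf
- case4: grey plastic battery case, 104 (x) x 64 (y) x 15 mm, 130 g. Origin: its centre. Two ring slots 12 x 12 mm through it at x +-40, y -20 mm. Grip it across its y at x = 0. Lies loose on the shelf; may be absent
- case5: grey plastic battery case, 104 (x) x 64 (y) x 15 mm, 130 g. Origin: its centre. Two ring slots 12 x 12 mm through it at x +-40, y -20 mm. Grip it across its y at x = 0. Lies loose on the shelf; may be absent
- watch_dock: bystander: silver smartwatch dock, 85 x 75 x 100 mm tall; origin under its centre
- cork_pot: bystander: white ceramic pot with cork lid, 92 mm across, 106 tall; origin under its centre
- bike_light: bystander: orange bike light, 92 x 40 x 36 mm; origin under its centre
- push_tin: bystander: aluminium tin with press-button lid, 87 mm across, 89 tall; origin under its centre
- key_bowl: bystander: blue ceramic key bowl, 116 mm across, 42 tall; origin under its centre
- mug: bystander: white mug, 80 mm across, 92 tall, handle to its +y; origin under its centre

How it is judged (in metres and radians):
On the way, in this order (a step that is already met when the one before it is completed fails the run):
1. the lever is lifted and the rings have sprung open (value of joint arch_lever above 1.4 rad and value of joint ring_arches above 0.65 rad), for 0.2 s.
2. every battery case lies flat in a bay of the charger (((horizontal distance between case1 and bay1 below 0.02 m and angle between the x axis of case1 and the y axis of charger, either way round below 0.35 rad) or (horizontal distance between case1 and bay2 below 0.02 m and angle between the x axis of case1 and the y axis of charger, either way round below 0.35 rad) or (horizontal distance between case1 and bay3 below 0.02 m and angle between the x axis of case1 and the y axis of charger, either way round below 0.35 rad) or (horizontal distance between case1 and bay4 below 0.02 m and angle between the x axis of case1 and the y axis of charger, either way round below 0.35 rad)) and angle between the z axis of each of case1, case2, case3, case4, case5 and the z axis of charger, either way round below 0.12 rad and height (world z) of each of case1, case2, case3, case4, case5 below 0.032 m and linear speed of each of case1, case2, case3, case4, case5 below 0.03 m/s and ((horizontal distance between case2 and bay1 below 0.02 m and angle between the x axis of case2 and the y axis of charger, either way round below 0.35 rad) or (horizontal distance between case2 and bay2 below 0.02 m and angle between the x axis of case2 and the y axis of charger, either way round below 0.35 rad) or (horizontal distance between case2 and bay3 below 0.02 m and angle between the x axis of case2 and the y axis of charger, either way round below 0.35 rad) or (horizontal distance between case2 and bay4 below 0.02 m and angle between the x axis of case2 and the y axis of charger, either way round below 0.35 rad)) and ((horizontal distance between case3 and bay1 below 0.02 m and angle between the x axis of case3 and the y axis of charger, either way round below 0.35 rad) or (horizontal distance between case3 and bay2 below 0.02 m and angle between the x axis of case3 and the y axis of charger, either way round below 0.35 rad) or (horizontal distance between case3 and bay3 below 0.02 m and angle between the x axis of case3 and the y axis of charger, either way round below 0.35 rad) or (horizontal distance between case3 and bay4 below 0.02 m and angle between the x axis of case3 and the y axis of charger, either way round below 0.35 rad)) and ((horizontal distance between case4 and bay1 below 0.02 m and angle between the x axis of case4 and the y axis of charger, either way round below 0.35 rad) or (horizontal distance between case4 and bay2 below 0.02 m and angle between the x axis of case4 and the y axis of charger, either way round below 0.35 rad) or (horizontal distance between case4 and bay3 below 0.02 m and angle between the x axis of case4 and the y axis of charger, either way round below 0.35 rad) or (horizontal distance between case4 and bay4 below 0.02 m and angle between the x axis of case4 and the y axis of charger, either way round below 0.35 rad)) and ((horizontal distance between case5 and bay1 below 0.02 m and angle between the x axis of case5 and the y axis of charger, either way round below 0.35 rad) or (horizontal distance between case5 and bay2 below 0.02 m and angle between the x axis of case5 and the y axis of charger, either way round below 0.35 rad) or (horizontal distance between case5 and bay3 below 0.02 m and angle between the x axis of case5 and the y axis of charger, either way round below 0.35 rad) or (horizontal distance between case5 and bay4 below 0.02 m and angle between the x axis of case5 and the y axis of charger, either way round below 0.35 rad))), for 0.2 s.
3. then the charge slider stands at the green mark (value of joint rate_slider between 0.059 and 0.071 m), for 0.2 s.
At the end, for the whole second after the job is handed in: Every case present lies flat (within 0.12 rad) and at rest in a bay of its own, its centre within 20 mm of the bay's centre and its long side within 0.35 rad of the bay's; the lever is fully down (below 0.08 rad) and the rings shut; the slider is within 6 mm of the green mark (all of step 2 and all of step 3 and value of joint arch_lever below 0.08 rad and value of joint ring_arches below 0.04 rad and velocity of joint arch_lever between -0.1 and 0.1 rad/s); the robot touches nothing.
It fails at once if a bystander is shifted more than 30 mm or tipped (distance of any of watch_dock, cork_pot, bike_light, push_tin, key_bowl, mug from where it was at the start of the episode above 0.03 m or angle between any of watch_dock, cork_pot, bike_light, push_tin, key_bowl, mug's own z axis and vertical above 0.5 rad).
Of case3, case4, case5 only 1 to 2 are there at a start; the rules pass over those that are not, and their reading is None.
At some moment in a run one of case4, case5 may be knocked a few centimetres aside while the robot is not near it.
Once in a run the grip may slacken for a moment while it holds something.
It also fails if it takes over 210 s, if anything falls off the work surface, if the arm or the gripper's body presses on something with over 40 N, if the wrist force passes 120 N, or if a joint passes its speed limit or range.

### The arm

A 7-joint arm with a two-finger parallel gripper is mounted at the origin on the work surface. World frame = base frame: x ahead of the robot, y to its left, z up, the work surface at z = 0. Lengths are in mm, angles in rad, forces in N, time in s.
With the tool pointing down it reaches from about 425 to 1025 mm from the base axis. Payload 9.4 kg.
Tool frame: the origin (TCP) lies between the finger pads; the fingertips stand 17 mm ahead of it and the grasp point (between the pads) lies 2 mm behind it; z points along the fingers, y is the line along which they close (so a half turn about z gives the same grasp; the last joint's range is limited). The gripper opens to 85 mm and grips with 20 to 120 N. Pads are 22 mm wide; open, the fingers measure 114 mm over their backs; the gripper's body (76 mm by 85 mm) begins 54 mm behind the grasp point. The pads swing forward as they close: fully open they stand 13 mm farther back than shut.
Start: joints at [1.271, 0.599, -0.003, 1.599, 0.002, 0.943, -0.08], TCP at [160.188, -707.081, 248.275] pointing down, gripper open.
Joint ranges: [-2.57, 2.57], [-0.35, 1.97], [-1.29, 1.29], [0.11, 2.56], [-1.05, 4.19], [0.11, 1.86], [-2.63, 2.63]. Speed limits (rad/s): [2.22, 2.22, 3.01, 3.01, 3.14, 3.14, 3.14].

### API

Orientations are given as a 3x3 rotation matrix whose columns are the frame's x, y, z axes.
In Python, from bench import sense, cams, sign_off gives the robot as it stands.
- The arm moves only by the shell command python3 -m inch 'ROWS' [FORCE]. ROWS is JSON, one flat list of numbers, 7 for each row, row after row: the turn, a rotation vector about the tool's x, y, z in degrees, then the shift along the tool's x, y, z in cm, then the opening, from -1 (shut) to 1 (fully open), so that 0 is half open. A call has 1 to 8 rows; each row is the pose to reach, as a shift and turn from the pose commanded when the call began, along the tool's axes at that moment; what a row does not reach only later rows make up. A row lasts 1/10 s, in which the tool goes at most 50 mm and 8.59 degrees, less where a joint would pass 70% of its speed; a pose out of reach is approached as far as the arm can. A call with a gripper value outside its range is refused whole. The fingers move at their own pace and stop on an object; FORCE is the grip in N (left out, the last holds). Time passes only in rows, so rows that repeat a pose let the fingers close. It gives the time, the measured TCP pose, the force, the opening and the grip force at its end, in the units of the state.
- sense(): the state, without advancing time (a new reading comes with each control period).
- cams.get_image(name): name is "scene" or "side" or "wrist"; returns (picture, depth): 384x512x3 uint8, red, green, blue; 384x512 float32, mm along the optical axis (not along the pixel's ray), 0 where there is no reading.
- cams.camera_info(name): a dict with "vertical_fov" (degrees; the focal length in pixels is half the picture's height over the tangent of half this angle, whatever the lens; pixels are square), "cx", "cy" (the principal point, pixels), "rvec" (rotation vector, rad) and "tvec" (3), from world to camera coordinates, as OpenCV has them; the wrist camera has in their place "tool_from_camera" (4x4, takes a point from camera to tool coordinates, whose origin is the TCP and whose axes are the flange's). Camera axes: x right, y down, z forward; pixel columns grow to the right and rows downward; lengths in mm; the calibration is good to about 2 mm. The wrist camera is an equidistant fisheye: a pixel r from the principal point sees the ray r / f radians off the axis. A picture is of the moment at which its call begins: read the wrist's pose just before it. camera_info takes no time and is no camera call.
- sign_off(): hands the job in; it is judged then, once.
The state is a dict: "t": time; "q": joint angles; "joint_velocities": joint speeds; "joint_torque": joint torques, N m; "eef_pos": TCP position; "eef_rot": TCP orientation; "contact_force": force on the tool from outside, world axes, zero at the start; "moment": the same for the moment, N m; "finger_gap": opening from 0.0 (shut) to 1.0 (fully open); "gripper_force": force on a finger pad.
Only numpy, scipy, OpenCV 4.12 (cv2) and the standard library are available. Lean on these libraries where they do the work, as an engineer would, in place of code of your own. Each camera call takes 0.05 s, during which the arm holds its last target. There are 200 camera calls.

## Working session

There is one attempt and no reset: what is moved stays moved. The work goes in short steps, Python scripts to look and compute and a shell command to move; the robot and the scene stay as the last step left them, time stands still between calls to the robot, and variables do not carry over. Pictures are saved under pics/ and viewed, at most 14 in all, crops included, and the job is handed in when it is done.

```bash
ls; mkdir -p pics; python3 - <<'E'
from bench import sense,cams
import cv2,numpy as np
s=sense();print(s['t'],s['eef_pos'],np.round(s['eef_rot'],3).tolist(),s['q'])
for n in ['scene','side']:
    im,d=cams.get_image(n);np.savez(f'{n}0.npz',im=im,d=d);cv2.imwrite(f'pics/{n}0.png',im[:,:,::-1]);print(n,cams.camera_info(n))
print(cams.camera_info('wrist'))
E
```

```text
pics
0.0 [ 160.09948871 -706.63576709  247.4085312 ] [[0.975, 0.221, -0.0], [0.221, -0.975, 0.002], [-0.0, -0.002, -1.0]] [ 1.27129422  0.6001285  -0.00256893  1.60014554  0.00179737  0.94289741
 -0.07979864]
scene {'vertical_fov': 51.07789724075075, 'cx': 253.62687328757724, 'cy': 203.2106786092819, 'rvec': array([ 2.50637791,  0.75478645, -0.22512819]), 'tvec': array([-540.67076922, -173.19509639, 1409.50188219])}
side {'vertical_fov': 55.071188406734535, 'cx': 254.6956161155322, 'cy': 192.92806219043777, 'rvec': array([ 0.49194203, -2.62032491,  1.32952643]), 'tvec': array([ 550.94318223,  143.04920997, 1037.37581406])}
{'vertical_fov': 65.70646984690485, 'cx': 254.13362984339577, 'cy': 193.49982078913138, 'tool_from_camera': array([[ 1.41101549e-04, -9.55099300e-01, -2.96285853e-01,
         7.40160846e+01],
       [ 9.99999550e-01,  4.12575938e-04, -8.53734666e-04,
        -9.14578145e-01],
       [ 9.37641796e-04, -2.96285600e-01,  9.55098929e-01,
        -1.25023489e+02],
       [ 0.00000000e+00,  0.00000000e+00,  0.00000000e+00,
         1.00000000e+00]])}
```

View pics/scene0.png

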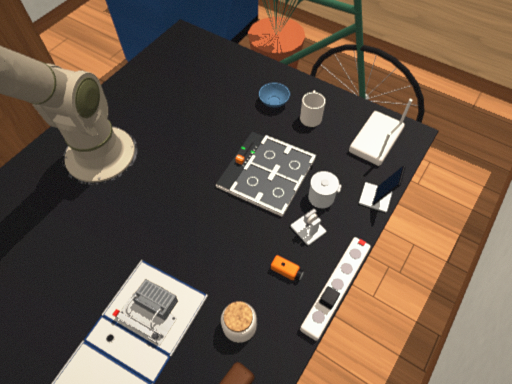

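View pics/side0.png

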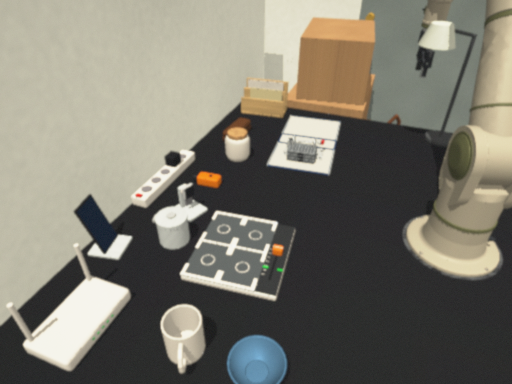

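```bash
cat > h.py <<'E'
import numpy as np,cv2
from bench import sense,cams
from scipy.spatial.transform import Rotation as Rn
def K(i):
    f=192/np.tan(np.radians(i['vertical_fov']/2));return f,i['cx'],i['cy']
def rays(n,uv,s=None):
    """origin, dirs (camera-z=1 for pinhole) in world"""
    i=cams.camera_info(n);f,cx,cy=K(i);uv=np.asarray(uv,float).reshape(-1,2)
    x=(uv[:,0]-cx)/f;y=(uv[:,1]-cy)/f
    if n=='wrist':
        r=np.hypot(x,y)+1e-9;t=np.tan(r)/r
        d=np.c_[x*t,y*t,np.ones(len(x))]
        T=np.array(i['tool_from_camera']);R=np.array(s['eef_rot']);p=np.array(s['eef_pos'])
        return R@T[:3,3]+p,(R@T[:3,:3]@d.T).T
    R=Rn.from_rotvec(np.ravel(i['rvec'])).as_matrix();t=np.ravel(i['tvec'])
    return -R.T@t,(R.T@np.c_[x,y,np.ones(len(x))].T).T
def onz(n,uv,z,s=None):
    o,d=rays(n,uv,s);return o+d*((z-o[2])/d[:,2])[:,None]
def cloud(n,d,s=None):
    v,u=np.mgrid[:384,:512];o,r=rays(n,np.c_[u.ravel(),v.ravel()],s)
    return (o+r*d.reshape(-1,1)).reshape(384,512,3)
def snap(n,name):
    s=sense();im,d=cams.get_image(n);np.savez(name+'.npz',im=im,d=d,p=s['eef_pos'],r=s['eef_rot'])
    return s,im,d
def load(name):
    z=np.load(name+'.npz');s=dict(eef_pos=z['p'],eef_rot=z['r']) if 'p' in z else None
    return s,z['im'],z['d']
def topdown(im,P,x0,x1,y0,y1,k,zmin=-50,zmax=400):
    """orthographic image: columns = -y.., rows = -x"""
    W=int((y1-y0)*k);H=int((x1-x0)*k);o=np.zeros((H,W,3),np.uint8);zz=np.full((H,W),-1e9)
    m=(P[...,2]>zmin)&(P[...,2]<zmax)
    c=((y1-P[...,1])*k).astype(int);r=((x1-P[...,0])*k).astype(int)
    m&=(c>=0)&(c<W)&(r>=0)&(r<H)
    idx=np.argsort(P[...,2][m]);o[r[m][idx],c[m][idx]]=im[m][idx]
    return o
E
python3 - <<'E'
from h import *
s,im,d=load('scene0')
P=cloud('scene',d)
for (u,v) in [(260,135),(315,151),(282,213),(218,181),(141,263),(207,297),(153,290),(240,159),(273,92),(312,102),(322,185),(308,228),(286,267),(238,315),(120,313),(238,375)]:
    print((u,v),P[v,u].round(),im[v,u])
a=cv2.resize(im[245:384,50:250],None,fx=4,fy=4,interpolation=cv2.INTER_CUBIC)
cv2.imwrite('pics/a.png',a[:,:,::-1])
E
```

```text
(260, 135) [434. 364.  21.] [57 56 55]
(315, 151) [627. 420.   5.] [48 46 46]
(282, 213) [666. 136.  24.] [247 248 241]
(218, 181) [424. 127.  17.] [61 61 58]
(141, 263) [ 402. -229.    5.] [224 217 201]
(207, 297) [ 626. -202.    0.] [65 61 58]
(153, 290) [ 505. -278.   50.] [160 158 150]
(240, 159) [445. 226.  42.] [254 146  53]
(273, 92) [355. 576.  14.] [ 85 121 151]
(312, 102) [519. 581.  45.] [133 123 110]
(322, 185) [733. 253.  88.] [201 193 180]
(308, 228) [758. 140.  13.] [167 160 151]
(286, 267) [772. -16.  38.] [253 157  49]
(238, 315) [ 749. -217.  105.] [202 145  92]
(120, 313) [ 469. -374.   41.] [236 232 219]
(238, 375) [ 823. -327.   52.] [123  77  50]
```

View pics/a.png

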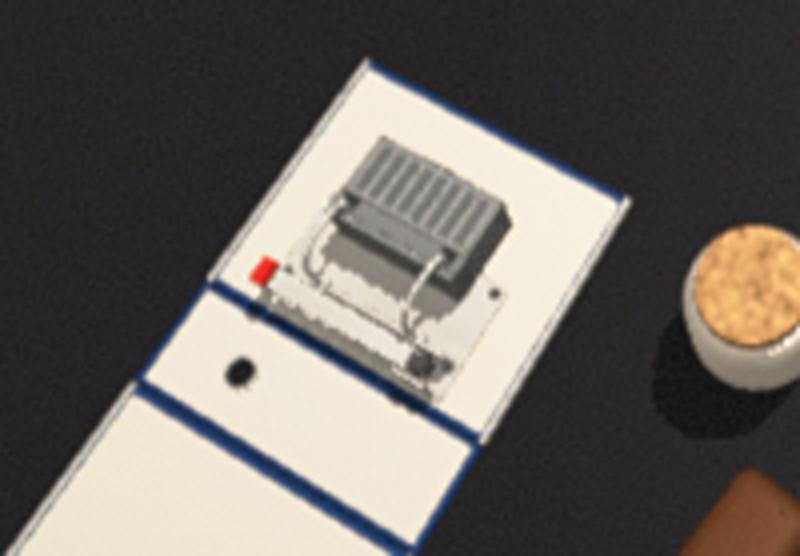

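```bash
python3 - <<'E'
from h import *
s,im,d=load('scene0')
P=cloud('scene',d)
c=onz('scene',[(142.5,260.5),(207,295),(170,355),(103,315)],3);print(c.round(1))
# top case
m=(abs(P[...,2]-50)<5)&(abs(P[...,0]-505)<100)&(abs(P[...,1]+278)<100)&(im.max(2)<200)
print(cv2.minAreaRect(P[m][:,:2].astype(np.float32)))
m=(abs(P[...,2]-20)<7)&(abs(P[...,0]-545)<190)&(abs(P[...,1]-240)<190)&(d>0)
m=cv2.morphologyEx(m.astype(np.uint8),cv2.MORPH_OPEN,np.ones((5,5)))>0
print(m.sum(),P[m][:,2].mean(),cv2.minAreaRect(P[m][:,:2].astype(np.float32)))
hsv=cv2.cvtColor(im,cv2.COLOR_RGB2HSV)
for nm,lo,hi,b in [('orange',(5,150,120),(20,255,255),(225,250,145,170)),('green',(45,120,60),(85,255,255),(225,265,135,175)),('red',(0,180,100),(6,255,255),(100,130,300,325))]:
    k=cv2.inRange(hsv,lo,hi);z=np.zeros_like(k);z[b[2]:b[3],b[0]:b[1]]=k[b[2]:b[3],b[0]:b[1]]
    v,u=np.nonzero(z);n,l,st,ce=cv2.connectedComponentsWithStats(z)
    for j in range(1,n):
        if st[j,4]>2: print(nm,st[j,4],ce[j].round(1),np.median(P[l==j],0).round(1))
# any unexplained things with z 8..40
s2,im2,d2=load('side0');P2=cloud('side',d2)
for nm,Q,I,dd in [('sc',P,im,d),('sd',P2,im2,d2)]:
    m=((Q[...,2]>7)&(Q[...,2]<60)&(Q[...,0]>150)&(Q[...,0]<1100)&(abs(Q[...,1])<900)&(dd>0)).astype(np.uint8)
    m=cv2.morphologyEx(m,cv2.MORPH_OPEN,np.ones((3,3)))
    n,l,st,ce=cv2.connectedComponentsWithStats(m)
    for j in range(1,n):
        if st[j,4]>40: print(nm,st[j,4],ce[j].round(),np.median(Q[l==j],0).round(),np.median(I[l==j],0))
E
```

```text
[[ 399.  -220.     3. ]
 [ 623.1 -198.1    3. ]
 [ 639.8 -381.3    3. ]
 [ 416.8 -402.8    3. ]]
((515.6832885742188, -314.3797607421875), (113.71784973144531, 110.8758773803711), 5.954547882080078)
4353 19.184031480489512 ((532.9448852539062, 250.56605529785156), (245.7383575439453, 261.89923095703125), 5.663577556610107)
orange 52 [239.6 158.8] [441.  225.7  37.1]
green 12 [242.5 147.5] [413.9 286.3  18.4]
green 7 [252.3 151.3] [452.2 290.8  19.7]
red 19 [115.6 312.4] [ 460. -380.   45.]
sc 496 [274.  94.] [362. 565.  27.] [ 73.  103.5 127. ]
sc 104 [313. 104.] [522. 579.  46.] [137.5 125.5 113. ]
sc 212 [310. 119.] [552. 514.  34.] [135. 124. 111.]
sc 1629 [376. 138.] [782. 563.  35.] [252. 252. 245.]
sc 4779 [266. 173.] [539. 238.  19.] [117. 115. 112.]
sc 514 [374. 197.] [877. 351.  12.] [252. 251. 247.]
sc 209 [320. 201.] [745. 230.  35.] [119. 116. 110.]
sc 438 [307. 231.] [761. 127.  13.] [223.  217.  203.5]
sc 1123 [348. 266.] [917.  85.  36.] [252. 250. 239.]
sc 472 [286. 269.] [774. -18.  35.] [247. 131.  42.]
sc 1059 [155. 299.] [ 524. -294.   50.] [134. 132. 127.]
sc 775
[... 333 characters left out ...]
35 [301. 151.] [ 516. -275.   42.] [137. 138. 133.]
sd 259 [237. 153.] [ 730. -184.   37.] [193. 182. 162.]
sd 1218 [162. 179.] [898.  61.  36.] [214. 200. 181.]
sd 334 [207. 179.] [764.   0.  33.] [214.5 110.   30. ]
sd 369 [191. 207.] [747. 143.  14.] [219. 219. 208.]
sd 6718 [241. 254.] [526. 272.  20.] [107. 111. 107.]
sd 817 [109. 244.] [876. 368.  13.] [208. 207. 194.]
sd 427 [174. 238.] [709. 298.  33.] [177. 177. 166.]
sd 5077 [ 77. 322.] [769. 598.  36.] [245. 244. 235.]
sd 452 [181. 325.] [561. 517.  37.] [202. 191. 170.]
sd 390 [192. 353.] [504. 568.  34.] [175.  165.5 147. ]
sd 1969 [256. 359.] [390. 523.  23.] [ 91. 130. 156.]
sd 120 [172. 353.] [542. 584.  34.] [206. 195. 173.]
```

```bash
python3 -m inch '[0,0,7.3,18,-12.5,0,1, 0,0,7.3,36.5,-25.3,0,1, 0,0,7.3,36.5,-25.3,0,1, 0,0,7.3,36.5,-25.3,0,1, 0,0,7.3,36.5,-25.3,0,1, 0,0,7.3,36.5,-25.3,0,1, 0,0,7.3,36.5,-25.3,0,1, 0,0,7.3,36.5,-25.3,0,1]' 30
python3 -m inch '[0,0,0,3,0,0,1]' >/dev/null; python3 - <<'E'
from h import *
s,im,d=snap('wrist','w1');print(s['eef_pos'],np.round(s['eef_rot'],3).tolist(),s['q'].round(2))
cv2.imwrite('pics/w1.png',im[:,:,::-1])
E
```

```text
t: 0.9
eef_pos: [431.4, -410.5, 248.1]
eef_rot: [[0.995, 0.095, -0.0], [0.095, -0.995, 0.0], [-0.0, -0.0, -1.0]]
contact_force: [0.7, -1.2, -0.6]
finger_gap: 1.003
gripper_force: 0.0
[ 462.55677584 -403.72026165  248.19434907] [[0.995, 0.101, -0.0], [0.101, -0.995, 0.003], [-0.0, -0.003, -1.0]] [ 0.62  0.47  0.01  1.86 -0.01  0.82 -0.84]
```

View pics/w1.png

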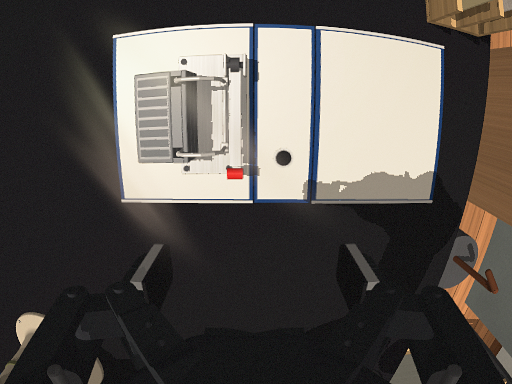

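```bash
python3 - <<'E'
from h import *
s,im,d=load('w1');P=cloud('wrist',d,s)
hsv=cv2.cvtColor(im,cv2.COLOR_RGB2HSV)
k=cv2.inRange(hsv,(0,180,100),(6,255,255))
n,l,st,ce=cv2.connectedComponentsWithStats(k);j=1+st[1:,4].argmax();print(st[j],ce[j],onz('wrist',ce[j],44,s),P[l==j].mean(0))
c=onz('wrist',[(113,37),(252,25),(253,202),(122,201)],3,s);print(c.round(1))
e=c[1]-c[0],c[2]-c[3],c[0]-c[3],c[1]-c[2];print([np.degrees(np.arctan2(v[1],v[0])).round(1) for v in e],c.mean(0))
E
```

```text
[227 168  16  11 157] [234.13375796 173.30573248] [[ 455.90234603 -379.8647003    44.        ]] [ 457.13611413 -380.07083338   48.97862137]
[[ 617.7 -199.     3. ]
 [ 635.9 -381.7    3. ]
 [ 409.8 -405.8    3. ]
 [ 391.5 -221.6    3. ]]
[np.float64(-84.3), np.float64(-84.3), np.float64(5.7), np.float64(6.1)] [ 513.73086904 -302.03843667    3.        ]
```

```bash
python3 -m inch '[0,0,0,-0.25,-2.4,4,0, 0,0,0,-0.25,-2.4,9,0, 0,0,0,-0.25,-2.4,14,0, 0,0,0,-0.25,-2.4,14.5,0, 0,0,0,-0.25,-2.4,14.5,0]'
python3 - <<'E'
from h import *
s,im,d=snap('wrist','w2');P=cloud('wrist',d,s)
print(s['eef_pos'])
cv2.imwrite('pics/w2.png',im[:,:,::-1])
hsv=cv2.cvtColor(im,cv2.COLOR_RGB2HSV)
k=cv2.inRange(hsv,(0,180,100),(6,255,255))
n,l,st,ce=cv2.connectedComponentsWithStats(k);j=1+st[1:,4].argmax();print(st[j],ce[j],onz('wrist',ce[j],44,s),P[l==j].mean(0))
E
```

```text
t: 1.55
eef_pos: [454.9, -385.6, 102.6]
eef_rot: [[0.995, 0.095, -0.003], [0.095, -0.995, 0.002], [-0.002, -0.002, -1.0]]
contact_force: [0.5, -0.6, 1.2]
finger_gap: 0.499
gripper_force: 0.0
[ 454.88174521 -385.6482885   102.60021228]
[235 206  26  18 443] [247.4717833  214.02031603] [[ 456.91578474 -380.05252596   44.        ]] [ 457.28194833 -380.05276543   44.94844428]
```

View pics/w2.png

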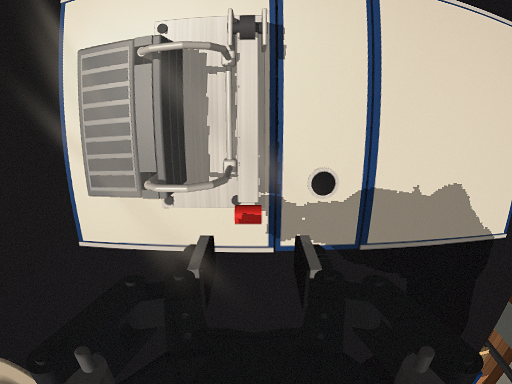

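```bash
python3 -m inch '[0,0,0,0.25,-0.5,3,0, 0,0,0,0.25,-0.5,6.2,0, 0,0,0,0.25,-0.5,6.2,0, 0,0,0,0.25,-0.5,6.2,-1, 0,0,0,0.25,-0.5,6.2,-1, 0,0,0,0.25,-0.5,6.2,-1, 0,0,0,0.25,-0.5,6.2,-1, 0,0,0,0.25,-0.5,6.2,-1]' 30
```

```text
t: 2.4
eef_pos: [458.4, -381.1, 43.8]
eef_rot: [[0.995, 0.095, 0.003], [0.095, -0.995, -0.002], [0.002, 0.002, -1.0]]
contact_force: [-0.8, 1.7, 7.2]
finger_gap: 0.199
gripper_force: 30.2
```

```bash
python3 -m inch '[0,0,0,0.1,0,-1.2,-1, 0,0,0,0.45,0,-2.5,-1, 0,0,0,0.9,0,-3.7,-1, 0,0,0,1.4,0,-4.8,-1, 0,0,0,2.0,0,-5.9,-1, 0,0,0,2.75,0,-6.9,-1, 0,0,0,2.75,0,-6.9,-1]' 30
```

```text
t: 3.1
eef_pos: [485.7, -378.2, 112.1]
eef_rot: [[0.995, 0.096, 0.001], [0.096, -0.995, -0.001], [0.001, 0.001, -1.0]]
contact_force: [-2.9, -3.0, 1.6]
finger_gap: 0.199
gripper_force: 29.8
```

```bash
python3 -m inch '[0,0,0,1.76,0,-1.78,-1, 0,0,0,3.84,0,-3.18,-1, 0,0,0,6.15,0,-4.13,-1, 0,0,0,8.6,0,-4.6,-1, 0,0,0,11.1,0,-4.6,-1, 0,0,0,11.7,0,-4.5,-1, 0,0,0,11.7,0,-4.5,0, 0,0,0,11.7,0,-4.5,0.2]' 30
python3 -m inch '[0,0,0,0,0,0,0.2, 0,0,0,0,0,-4,0.2, 0,0,0,0,0,-8,0.2, 0,0,0,0,0,-8,0.2]'
python3 - <<'E'
from h import *
s,im,d=snap('scene','s3')
a=cv2.resize(im[235:384,50:250],None,fx=4,fy=4,interpolation=cv2.INTER_CUBIC)
cv2.imwrite('pics/s3.png',a[:,:,::-1]);print(s['q'])
E
```

```text
t: 3.9
eef_pos: [600.8, -366.1, 154.7]
eef_rot: [[0.995, 0.096, -0.002], [0.096, -0.995, 0.001], [-0.001, -0.001, -1.0]]
contact_force: [-0.2, -0.1, 0.3]
finger_gap: 0.53
gripper_force: 0.0
t: 4.3
eef_pos: [602.8, -368.3, 240.9]
eef_rot: [[0.996, 0.094, 0.007], [0.094, -0.996, -0.004], [0.007, 0.004, -1.0]]
contact_force: [0.2, 0.1, 0.6]
finger_gap: 0.602
gripper_force: 0.0
[ 0.44572883  0.58038176  0.03557802  1.66065661 -0.0248183   0.893125
 -0.98551545]
```

View pics/s3.png

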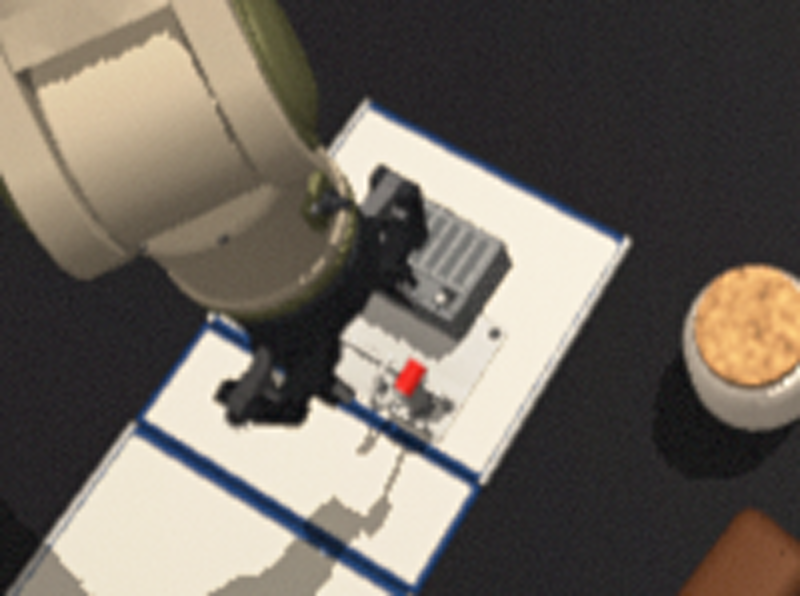

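```bash
python3 -m inch '[0,0,0,-4,-4,0,1, 0,0,0,-7.8,-8.2,3,1, 0,0,0,-7.8,-8.2,7,1, 0,0,0,-7.8,-8.2,7,1, 0,0,0,-7.8,-8.2,7,1]'
python3 - <<'E'
from h import *
s,im,d=snap('wrist','w4');P=cloud('wrist',d,s)
print(s['eef_pos'],np.round(s['eef_rot'],3).tolist())
cv2.imwrite('pics/w4.png',im[:,:,::-1])
m=(abs(P[...,2]-51)<5)&(abs(P[...,0]-517)<75)&(abs(P[...,1]+290)<55)
m=cv2.morphologyEx(m.astype(np.uint8),cv2.MORPH_OPEN,np.ones((5,5)))
print(m.sum(),np.median(P[m>0][:,2]),cv2.minAreaRect(P[m>0][:,:2].astype(np.float32)))
E
```

```text
t: 4.85
eef_pos: [515.7, -292.7, 164.7]
eef_rot: [[0.995, 0.095, -0.002], [0.095, -0.995, 0.001], [-0.002, -0.001, -1.0]]
contact_force: [0.7, -0.6, 1.0]
finger_gap: 1.002
gripper_force: 0.0
[ 515.6688785  -292.67600065  164.7142485 ] [[0.995, 0.095, -0.002], [0.095, -0.995, 0.001], [-0.002, -0.001, -1.0]]
8059 49.93478399586701 ((513.8173217773438, -291.06524658203125), (104.0062026977539, 63.42062759399414), 5.621901988983154)
```

View pics/w4.png

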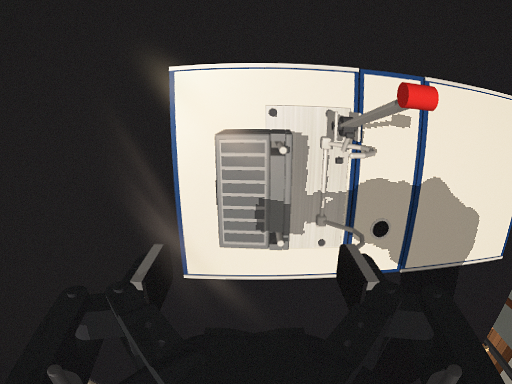

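```bash
python3 -m inch '[0,0,0,-0.1,-0.17,5,1, 0,0,0,-0.1,-0.17,9,1, 0,0,0,-0.1,-0.17,11.3,1, 0,0,0,-0.1,-0.17,11.3,1, 0,0,0,-0.1,-0.17,11.3,-0.2, 0,0,0,-0.1,-0.17,11.3,-0.2, 0,0,0,-0.1,-0.17,11.3,-0.2, 0,0,0,-0.1,-0.17,11.3,-0.2]' 50
```

```text
t: 5.7
eef_pos: [516.2, -292.0, 54.6]
eef_rot: [[0.995, 0.095, 0.004], [0.095, -0.995, -0.002], [0.004, 0.002, -1.0]]
contact_force: [-1.0, -0.5, 9.5]
finger_gap: 0.728
gripper_force: 55.1
```

```bash
python3 -m inch '[0,0,0,0,0,-1,-0.2, 0,0,0,0,0,-2,-0.2, 0,0,0,0,0,-3.5,-0.2, 0,0,0,0,0,-5,-0.2, 0,0,0,0,0,-7.5,-0.2, 0,0,0,0,0,-10,-0.2, 0,0,0,0,0,-13,-0.2, 0,0,0,0,0,-13,-0.2]' 50
python3 - <<'E'
from h import *
s,im,d=snap('wrist','w5');P=cloud('wrist',d,s)
print(s['eef_pos'],s['q'].round(2))
m=(abs(P[...,0]-517)<75)&(abs(P[...,1]+290)<75)&(P[...,2]>20)
print(np.histogram(P[m][:,2],bins=range(20,240,8)))
cv2.imwrite('pics/w5.png',im[:,:,::-1])
E
```

```text
t: 6.5
eef_pos: [516.3, -291.4, 187.2]
eef_rot: [[0.995, 0.095, 0.006], [0.095, -0.995, -0.002], [0.006, 0.003, -1.0]]
contact_force: [0.3, -0.9, -0.5]
finger_gap: 0.728
gripper_force: 55.3
[ 516.32470991 -291.41816837  187.1583915 ] [ 0.4   0.51  0.02  1.97 -0.02  0.65 -1.04]
(array([  141,  1325,   351,    19,    21,    47,    19,    62,    21,
          13,     2,     0,     0,     0,     0,     0,     0,     0,
         230,  1876, 19766,   709,   784,   798,   805,  2185,  4126]), array([ 20,  28,  36,  44,  52,  60,  68,  76,  84,  92, 100, 108, 116,
       124, 132, 140, 148, 156, 164, 172, 180, 188, 196, 204, 212, 220,
       228, 236]))
```

View pics/w5.png

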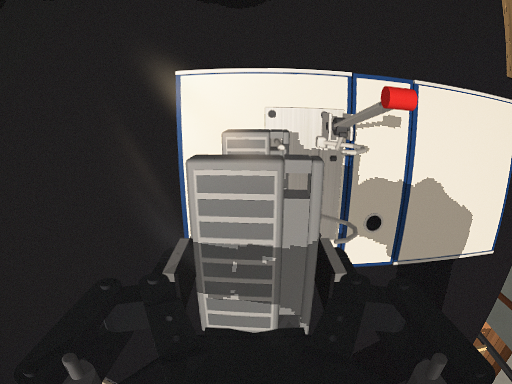

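```bash
python3 -m inch '[0,0,-8,1,-4,0,-0.2, 0,0,-16,2,-9,0,-0.2, 0,0,-24,3,-13.5,0,-0.2, 0,0,-32,4,-18,0,-0.2, 0,0,-40,5,-22.5,0,-0.2, 0,0,-48,6,-27,0,-0.2, 0,0,-56,7,-31.5,0,-0.2, 0,0,-64,8,-35,0,-0.2]' 50
python3 - <<'E'
from h import *
s=sense();print(s['eef_pos'],np.round(s['eef_rot'],3).tolist())
R=np.array(s['eef_rot']);print(R.T@(np.array([590,240,187])-s['eef_pos']),np.degrees(np.arctan2(R[1,0],R[0,0])))
E
```

```text
t: 7.35
eef_pos: [560.2, 68.3, 182.1]
eef_rot: [[0.343, 0.939, -0.001], [0.939, -0.343, 0.001], [0.0, -0.001, -1.0]]
contact_force: [0.1, 0.1, -1.9]
finger_gap: 0.73
gripper_force: 55.3
[560.18454687  68.28603154 182.07170608] [[0.343, 0.939, -0.001], [0.939, -0.343, 0.001], [0.0, -0.001, -1.0]]
[171.51533009 -30.9462442   -4.8741978 ] 69.92393579230638
```

```bash
python3 -m inch '[0,0,-8,4.5,-0.5,-1,-0.2, 0,0,-16,9,-1.5,-3,-0.2, 0,0,-25.7,12,-2.5,-6,-0.2, 0,0,-25.7,12,-2.5,-6,-0.2, 0,0,-25.7,12,-2.5,-6,-0.2, 0,0,-25.7,12,-2.5,-6,-0.2]' 50
python3 - <<'E'
from h import *
s,im,d=snap('wrist','w6');P=cloud('wrist',d,s)
print(s['eef_pos'],np.round(s['eef_rot'],3).tolist(),s['q'].round(2))
cv2.imwrite('pics/w6.png',im[:,:,::-1])
E
```

```text
t: 7.95
eef_pos: [579.1, 184.5, 241.2]
eef_rot: [[-0.087, 0.996, -0.002], [0.996, 0.087, -0.002], [-0.002, -0.002, -1.0]]
contact_force: [0.6, -0.3, -1.0]
finger_gap: 0.727
gripper_force: 55.3
[579.05835417 184.50278093 241.15481732] [[-0.087, 0.996, -0.002], [0.996, 0.087, -0.002], [-0.002, -0.002, -1.0]] [-0.11  0.5  -0.42  1.86  0.27  0.84 -0.58]
```

View pics/w6.png

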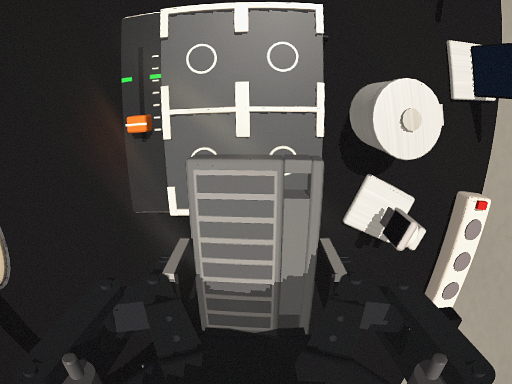

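```bash
python3 - <<'E'
from h import *
s,im,d=load('w6');P=cloud('wrist',d,s)
g=cv2.cvtColor(im,cv2.COLOR_RGB2GRAY)
c=[]
for (u,v) in [(202,58),(283,56)]:
    w=(g[v-22:v+23,u-22:u+23]>130).astype(np.uint8)
    yy,xx=np.nonzero(w);q=(xx-22)**2+(yy-22)**2<21**2
    (ex,ey),ax,_=cv2.fitEllipse(np.c_[xx[q],yy[q]].astype(np.float32));c.append((u-22+ex,v-22+ey));print(c[-1],ax)
B=onz('wrist',c,18,s);print(B.round(1))
v=B[1]-B[0];print('yaw',np.degrees(np.arctan2(v[1],v[0])),np.hypot(*v[:2]))
hsv=cv2.cvtColor(im,cv2.COLOR_RGB2HSV)
for nm,lo,hi in [('orange',(5,150,120),(20,255,255)),('green',(45,120,60),(85,255,255))]:
    k=cv2.inRange(hsv,lo,hi);k[:,200:]=0
    n,l,st,ce=cv2.connectedComponentsWithStats(k)
    for j in range(1,n):
        if st[j,4]>8: print(nm,st[j],ce[j].round(1),np.median(P[l==j],0).round(1),onz('wrist',ce[j],40.5 if nm[0]=='o' else 18,s).round(1))
# corner points on the rim z=23
print(onz('wrist',[(161,9),(324,7)],23,s).round(1))
# held case top
m=(abs(P[...,2]-238)<6)&(abs(P[...,0]-579)<80)&(abs(P[...,1]-184)<80)
m[:,:185]=0;m[:,325:]=0
print(np.median(P[m],0),P[m].min(0),P[m].max(0))
E
```

```text
(201.01584243774414, 58.25673866271973) (27.638885498046875, 29.022689819335938)
(282.4398193359375, 53.9415168762207) (30.748878479003906, 32.11957550048828)
[[504.  310.5  18. ]
 [597.2 322.7  18. ]]
yaw 7.4279949537146805 93.99325980586838
orange [126 115  25   9 172] [137.7 118.7] [438.4 236.9  39.5] [[438.7 237.2  40.5]]
orange [127 125  21   8 139] [137.1 128.6] [437.9 225.3  39.7] [[438.3 225.6  40.5]]
green [150  74  11   5  49] [154.9  75.9] [449.4 288.1  18.3] [[449.2 288.2  18. ]]
green [121  77  11   6  54] [126.   79.4] [411.1 284.6  18.3] [[411.1 284.2  18. ]]
[[450.2 371.4  23. ]
 [640.4 387.2  23. ]]
[575.68084898 196.49638736 236.19079764] [541.37674546 130.81261736 232.00258008] [613.49043979 238.93832806 243.79987809]
```

```bash
python3 -m inch '[0,0,-0.7,4.5,1,3,-0.2, 0,0,-0.7,9,2,6,-0.2, 0,0,-0.7,13.5,3,8,-0.2, 0,0,-0.7,13.5,3,12,-0.2, 0,0,-0.7,13.5,3,16,-0.2, 0,0,-0.7,13.5,3,17.5,-0.2, 0,0,-0.7,13.5,3,17.5,-0.2]' 50
python3 - <<'E'
from h import *
s,im,d=snap('wrist','w7')
cv2.imwrite('pics/w7.png',im[:,:,::-1])
R=np.array(s['eef_rot']);print(s['eef_pos'],R.T@(np.array([597.2,321.7,38])-s['eef_pos']),np.degrees(np.arctan2(R[1,0],R[0,0])))
E
```

```text
t: 8.7
eef_pos: [596.4, 321.3, 64.6]
eef_rot: [[-0.101, 0.995, -0.004], [0.995, 0.101, -0.004], [-0.003, -0.005, -1.0]]
contact_force: [-0.2, 0.2, -0.7]
finger_gap: 0.725
gripper_force: 55.3
[596.36814128 321.25283196  64.60292018] [ 0.4427712   0.99493831 26.59739389] 95.77640623222835
```

View pics/w7.png

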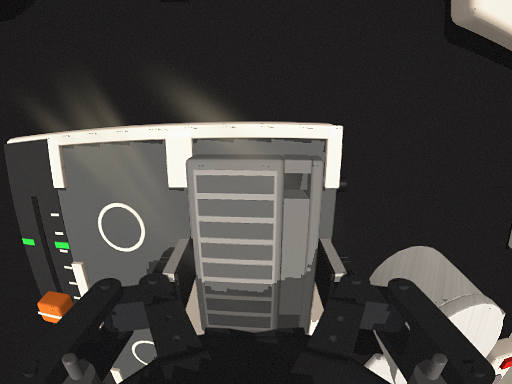

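```bash
python3 -m inch '[0,0,0,0,0.1,1,-0.2, 0,0,0,0,0.1,2,-0.2, 0,0,0,0,0.1,2.6,-0.2, 0,0,0,0,0.1,2.6,-0.2]' 50
```

```text
t: 9.15
eef_pos: [598.2, 323.1, 40.7]
eef_rot: [[-0.102, 0.995, -0.001], [0.995, 0.102, -0.001], [-0.0, -0.001, -1.0]]
contact_force: [-0.4, -0.3, -1.2]
finger_gap: 0.726
gripper_force: 55.3
```

```bash
python3 -m inch '[0,0,0,0,0,0.3,-0.2, 0,0,0,0,0,0.5,-0.2, 0,0,0,0,0,0.5,-0.2, 0,0,0,0,0,0.5,0.8, 0,0,0,0,0,0.5,0.8, 0,0,0,0,0,0.5,0.8]' 50
python3 -m inch '[0,0,0,0,0,-2,0.8, 0,0,0,0,0,-6,0.8, 0,0,0,0,0,-11,0.8, 0,0,0,0,0,-16,0.8, 0,0,0,0,0,-16,0.8]' 50
python3 - <<'E'
from h import *
s,im,d=snap('wrist','w8');P=cloud('wrist',d,s)
print(s['eef_pos'])
m=(abs(P[...,2]-33)<6)&(abs(P[...,0]-597)<75)&(abs(P[...,1]-321)<80)
m=cv2.morphologyEx(m.astype(np.uint8),cv2.MORPH_OPEN,np.ones((5,5)))
print(m.sum(),np.median(P[m>0][:,2]),cv2.minAreaRect(P[m>0][:,:2].astype(np.float32)))
R=np.array(s['eef_rot']);print(R.T@(np.array([514,-291,200])-s['eef_pos']))
E
```

```text
t: 9.75
eef_pos: [598.6, 323.6, 36.3]
eef_rot: [[-0.102, 0.995, 0.0], [0.995, 0.102, 0.0], [0.0, 0.0, -1.0]]
contact_force: [0.4, 0.4, 0.3]
finger_gap: 0.906
gripper_force: 0.0
t: 10.25
eef_pos: [601.1, 325.7, 203.3]
eef_rot: [[-0.102, 0.995, 0.009], [0.995, 0.102, 0.006], [0.005, 0.009, -1.0]]
contact_force: [0.2, 1.4, 0.3]
finger_gap: 0.906
gripper_force: 0.0
[601.1238292  325.71628556 203.29926816]
5738 32.53601232708348 ((597.60546875, 323.7738952636719), (65.06036376953125, 104.71788024902344), 5.732236385345459)
[-604.63935624 -149.50094114   -1.06823981]
```

```bash
python3 -m inch '[0,0,8,-4.5,-1,0,1, 0,0,16,-9,-2.2,0,1, 0,0,24,-13.5,-3.3,0,1, 0,0,32,-18,-4.5,0,1, 0,0,40,-22.5,-5.6,0,1, 0,0,48,-27,-6.7,0,1, 0,0,56,-31.5,-8,0,1, 0,0,64,-36,-9,0,1]' 50
python3 - <<'E'
from h import *
s=sense();R=np.array(s['eef_rot']);print(s['eef_pos'],R.T@(np.array([514.5,-291.2,160])-s['eef_pos']),np.degrees(np.arctan2(R[1,0],R[0,0])))
E
```

```text
t: 11.1
eef_pos: [544.3, -45.7, 195.0]
eef_rot: [[0.852, 0.523, -0.002], [0.523, -0.852, -0.0], [-0.002, -0.001, -1.0]]
contact_force: [1.1, 0.5, 0.5]
finger_gap: 1.006
gripper_force: 0.0
[544.26646845 -45.72457382 195.00031962] [-153.69061551  193.68314133   35.1466264 ] 31.53651077223937
```

```bash
python3 -m inch '[0,0,8,-3,3.8,0,1, 0,0,16,-6,7.6,0,1, 0,0,25.9,-9,11.4,1,1, 0,0,25.9,-12,15.2,2,1, 0,0,25.9,-15.4,19.4,3,1, 0,0,25.9,-15.4,19.4,3,1, 0,0,25.9,-15.4,19.4,3,1]'
cat > st.py <<'E'
import sys
from h import *
z0=float(sys.argv[1])
s,im,d=snap('wrist',sys.argv[2]);P=cloud('wrist',d,s)
m=(abs(P[...,2]-z0)<5)&(abs(P[...,0]-517)<75)&(abs(P[...,1]+290)<60)
m=cv2.morphologyEx(m.astype(np.uint8),cv2.MORPH_OPEN,np.ones((5,5)))
r=cv2.minAreaRect(P[m>0][:,:2].astype(np.float32));R=np.array(s['eef_rot'])
print(s['eef_pos'],np.median(P[m>0][:,2]),r,R.T@(np.array([*r[0],0])-s['eef_pos']),np.degrees(np.arctan2(R[1,0],R[0,0])))
E
python3 st.py 35 w9
```

```text
t: 11.8
eef_pos: [515.8, -291.5, 164.5]
eef_rot: [[0.995, 0.1, -0.003], [0.1, -0.995, 0.0], [-0.003, -0.001, -1.0]]
contact_force: [0.0, 0.5, 0.3]
finger_gap: 1.001
gripper_force: 0.0
[ 515.8231373  -291.47870913  164.53140978] 34.96212077411674 ((513.8731689453125, -292.04608154296875), (104.34150695800781, 63.42744064331055), 5.3431925773620605) [ -1.54041299   0.48558956 164.53601558] 5.753881435417075
```

```bash
python3 -m inch '[0,0,0,-0.1,0.05,5,1, 0,0,0,-0.1,0.05,9,1, 0,0,0,-0.1,0.05,12.8,1, 0,0,0,-0.1,0.05,12.8,1, 0,0,0,-0.1,0.05,12.8,-0.2, 0,0,0,-0.1,0.05,12.8,-0.2, 0,0,0,-0.1,0.05,12.8,-0.2, 0,0,0,-0.1,0.05,12.8,-0.2]' 50
python3 -m inch '[0,0,0,0,0,-1,-0.2, 0,0,0,0,0,-2,-0.2, 0,0,0,0,0,-3.5,-0.2, 0,0,0,0,0,-5,-0.2, 0,0,0,0,0,-7.5,-0.2, 0,0,0,0,0,-10,-0.2, 0,0,0,0,0,-14,-0.2, 0,0,0,0,0,-14,-0.2]' 50
python3 - <<'E'
from h import *
s,im,d=snap('wrist','w10');P=cloud('wrist',d,s);z=s['eef_pos'][2]
m=(abs(P[...,2]-z+4)<8)&(abs(P[...,0]-517)<75)&(abs(P[...,1]+290)<75);m[:,:185]=0;m[:,325:]=0
print(s['eef_pos'],m.sum(),np.median(P[m][:,2]))
Q=P[(abs(P[...,0]-517)<60)&(abs(P[...,1]+290)<45)&(P[...,2]<60)&(P[...,2]>14)];print(len(Q),np.histogram(Q[:,2],bins=range(14,60,5)))
R=np.array(s['eef_rot']);print(R.T@(np.array([610,198,200])-s['eef_pos']))
E
```

```text
t: 12.65
eef_pos: [517.6, -291.4, 40.4]
eef_rot: [[0.995, 0.104, 0.003], [0.104, -0.995, -0.002], [0.003, 0.002, -1.0]]
contact_force: [1.1, -3.0, 1.5]
finger_gap: 0.727
gripper_force: 58.9
t: 13.45
eef_pos: [518.4, -290.7, 183.7]
eef_rot: [[0.994, 0.105, 0.007], [0.105, -0.995, -0.003], [0.007, 0.003, -1.0]]
contact_force: [0.7, -1.0, -1.9]
finger_gap: 0.727
gripper_force: 58.6
[ 518.44704879 -290.6851282   183.72052666] 21146 179.21302237557381
1438 (array([461, 946,   2,   5,   5,   4,   3,   6,   4]), array([14, 19, 24, 29, 34, 39, 44, 49, 54, 59]))
[ 142.24450318 -476.38461688  -16.86169534]
```

```bash
python3 -m inch '[0,0,-8,1.2,-4.5,-1,-0.2, 0,0,-16,2.5,-9,-1,-0.2, 0,0,-24,4,-13.5,-1,-0.2, 0,0,-32,5.5,-18,-1,-0.2, 0,0,-40,7,-22.5,-1,-0.2, 0,0,-48,8.5,-27,-1,-0.2, 0,0,-56,10,-31,-1,-0.2, 0,0,-64,11,-35,-1,-0.2]' 50
python3 - <<'E'
from h import *
s=sense();R=np.array(s['eef_rot']);print(s['eef_pos'],R.T@(np.array([609.8,200,64])-s['eef_pos']),np.degrees(np.arctan2(R[1,0],R[0,0])),s['finger_gap'])
E
```

```text
t: 14.3
eef_pos: [589.1, 71.6, 187.7]
eef_rot: [[0.336, 0.942, -0.001], [0.942, -0.336, 0.0], [-0.0, -0.001, -1.0]]
contact_force: [0.2, -0.1, -0.7]
finger_gap: 0.732
gripper_force: 58.5
[589.07234938  71.57321052 187.70096537] [127.92620455 -23.49349507 123.72528629] 70.36114726771434 0.73185991569955
```

```bash
python3 -m inch '[0,0,-8,4.2,-0.8,0,-0.2, 0,0,-16,8.5,-1.6,0,-0.2, 0,0,-25.4,12.8,-2.35,1,-0.2, 0,0,-25.4,12.8,-2.35,5,-0.2, 0,0,-25.4,12.8,-2.35,9,-0.2, 0,0,-25.4,12.8,-2.35,12,-0.2, 0,0,-25.4,12.8,-2.35,12,-0.2, 0,0,-25.4,12.8,-2.35,12,-0.2]' 50
python3 - <<'E'
from h import *
s,im,d=snap('wrist','w11');P=cloud('wrist',d,s)
cv2.imwrite('pics/w11.png',im[:,:,::-1]);z=s['eef_pos'][2]
m=(abs(P[...,2]-z+4)<5)&(abs(P[...,0]-610)<75)&(abs(P[...,1]-200)<75);m[:,:185]=0;m[:,325:]=0
print(z-np.median(P[m][:,2]),P[m].max(0),P[m].min(0))
R=np.array(s['eef_rot']);print(s['eef_pos'],R.T@(np.array([609.8,200,38])-s['eef_pos']),np.degrees(np.arctan2(R[1,0],R[0,0])))
E
```

```text
t: 15.1
eef_pos: [610.5, 197.7, 68.0]
eef_rot: [[-0.094, 0.996, -0.002], [0.996, 0.094, -0.0], [-0.0, -0.002, -1.0]]
contact_force: [1.0, -0.4, -0.5]
finger_gap: 0.728
gripper_force: 58.5
4.640204888815134 [644.96809908 251.14682151  68.98882504] [572.50192474 143.42286854  59.04440442]
[610.46824262 197.74805615  68.03820285] [ 2.30701158 -0.39357667 30.03887855] 95.40848279768124
```

View pics/w11.png

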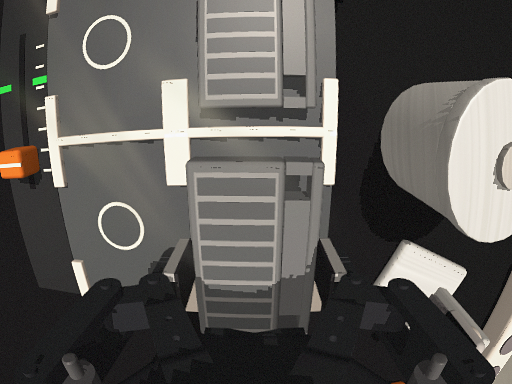

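```bash
python3 -m inch '[0,0,-0.3,0,-0.05,1,-0.2, 0,0,-0.3,0,-0.05,2,-0.2, 0,0,-0.3,0,-0.05,2.9,-0.2, 0,0,-0.3,0,-0.05,3.0,-0.2, 0,0,-0.3,0,-0.05,3.0,-0.2, 0,0,0,0,-0.05,3.0,0.8, 0,0,0,0,-0.05,3.0,0.8, 0,0,0,0,-0.05,3.0,0.8]' 50
python3 -m inch '[0,0,0,0,0,-2,0.8, 0,0,0,0,0,-6,0.8, 0,0,0,0,0,-11,0.8, 0,0,0,0,0,-15,0.8, 0,0,0,0,0,-15,0.8]' 50
python3 - <<'E'
from h import *
s,im,d=snap('wrist','w12');P=cloud('wrist',d,s)
m=(abs(P[...,2]-33)<6)&(abs(P[...,0]-610)<75)&(abs(P[...,1]-198)<61)
m=cv2.morphologyEx(m.astype(np.uint8),cv2.MORPH_OPEN,np.ones((5,5)))
print(m.sum(),np.median(P[m>0][:,2]),cv2.minAreaRect(P[m>0][:,:2].astype(np.float32)))
R=np.array(s['eef_rot']);print(s['eef_pos'],R.T@(np.array([512,-291,200])-s['eef_pos']))
E
```

```text
t: 15.95
eef_pos: [610.8, 197.4, 38.4]
eef_rot: [[-0.094, 0.996, 0.0], [0.996, 0.094, 0.0], [0.0, 0.0, -1.0]]
contact_force: [0.1, 0.4, 0.5]
finger_gap: 0.895
gripper_force: 0.0
t: 16.45
eef_pos: [613.2, 198.6, 194.3]
eef_rot: [[-0.093, 0.996, 0.009], [0.996, 0.093, 0.003], [0.003, 0.009, -1.0]]
contact_force: [0.4, -0.0, -1.0]
finger_gap: 0.898
gripper_force: 0.0
6034 32.591927036336585 ((608.5968627929688, 196.37362670898438), (65.13538360595703, 104.15341186523438), 5.190344333648682)
[613.1966708  198.64961661 194.26991343] [-478.07415867 -146.31303587   -8.24266178]
```

Placed flat. Back for case 1.

```bash
python3 -m inch '[0,0,8,-4.5,-1.3,0,1, 0,0,16,-9,-2.7,0,1, 0,0,24,-13.5,-4,0,1, 0,0,32,-18,-5.4,0,1, 0,0,40,-22.5,-6.8,0,1, 0,0,48,-27,-8.2,0,1, 0,0,56,-31.5,-9.6,0,1, 0,0,64,-36,-11,0,1]' 50
python3 - <<'E'
from h import *
s=sense();R=np.array(s['eef_rot']);print(s['eef_pos'],R.T@(np.array([513,-291.5,160])-s['eef_pos']),np.degrees(np.arctan2(R[1,0],R[0,0])))
E
```

```text
t: 17.3
eef_pos: [533.6, -173.1, 187.2]
eef_rot: [[0.857, 0.516, -0.002], [0.516, -0.857, 0.0], [-0.001, -0.001, -1.0]]
contact_force: [0.1, -0.6, 0.7]
finger_gap: 0.997
gripper_force: 0.0
[ 533.55314155 -173.14190474  187.2255611 ] [-78.607093    90.83193939  27.25408658] 31.042804161573734
```

```bash
python3 -m inch '[0,0,8,-2.6,3,0,1, 0,0,16,-5.2,6,1,1, 0,0,25.4,-7.9,9,2,1, 0,0,25.4,-7.9,9,2.3,1, 0,0,25.4,-7.9,9,2.3,1, 0,0,25.4,-7.9,9,2.3,1]'
python3 st.py 20 w13
```

```text
t: 17.9
eef_pos: [514.3, -287.9, 164.6]
eef_rot: [[0.994, 0.107, -0.001], [0.107, -0.994, 0.001], [-0.001, -0.001, -1.0]]
contact_force: [-0.3, 1.0, 0.7]
finger_gap: 0.998
gripper_force: 0.0
[ 514.27324018 -287.89985764  164.5667174 ] 19.937917298686983 ((513.9440307617188, -293.11895751953125), (104.52130889892578, 63.39731979370117), 5.8815717697143555) [ -0.70296037   5.36208339 164.56094849] 6.132061602742204
```

```bash
python3 -m inch '[0,0,0,-0.1,0.5,5,1, 0,0,0,-0.1,0.5,9,1, 0,0,0,-0.1,0.5,13,1, 0,0,0,-0.1,0.5,14.2,1, 0,0,0,-0.1,0.5,14.2,1, 0,0,0,-0.1,0.5,14.2,-0.2, 0,0,0,-0.1,0.5,14.2,-0.2, 0,0,0,-0.1,0.5,14.2,-0.2]' 50
python3 -m inch '[0,0,0,0,0,0,-0.2, 0,0,0,0,0,0,-0.2]' 50
```

```text
t: 18.75
eef_pos: [514.9, -294.8, 25.8]
eef_rot: [[0.995, 0.104, 0.003], [0.104, -0.995, -0.001], [0.003, 0.002, -1.0]]
contact_force: [-0.8, 1.3, 3.7]
finger_gap: 0.725
gripper_force: 53.3
t: 18.95
eef_pos: [514.9, -294.8, 25.8]
eef_rot: [[0.995, 0.104, 0.003], [0.104, -0.995, -0.001], [0.003, 0.002, -1.0]]
contact_force: [-1.6, 0.8, 7.1]
finger_gap: 0.727
gripper_force: 53.5
```

```bash
python3 -m inch '[0,0,0,0,0,-1,-0.2, 0,0,0,0,0,-2,-0.2, 0,0,0,0,0,-3.5,-0.2, 0,0,0,0,0,-5,-0.2, 0,0,0,0,0,-7.5,-0.2, 0,0,0,0,0,-10,-0.2, 0,0,0,0,0,-14,-0.2, 0,0,0,0,0,-15.5,-0.2]' 50
python3 - <<'E'
from h import *
s,im,d=snap('wrist','w14');P=cloud('wrist',d,s);z=s['eef_pos'][2]
m=(abs(P[...,2]-z+4)<8)&(abs(P[...,0]-517)<75)&(abs(P[...,1]+290)<75);m[:,:185]=0;m[:,325:]=0
print(s['eef_pos'],m.sum(),np.median(P[m][:,2]),s['finger_gap'])
R=np.array(s['eef_rot']);print(R.T@(np.array([516,188,190])-s['eef_pos']))
E
```

```text
t: 19.75
eef_pos: [514.7, -295.1, 182.9]
eef_rot: [[0.995, 0.104, 0.004], [0.104, -0.995, -0.002], [0.004, 0.003, -1.0]]
contact_force: [1.5, -0.3, -1.4]
finger_gap: 0.726
gripper_force: 55.3
[ 514.72960016 -295.09726135  182.86373232] 21566 176.98265228089573 0.7260067779704054
[  51.33478371 -480.34726593   -8.16996049]
```

```bash
python3 -m inch '[0,0,-8,0.5,-4.5,-1,-0.2, 0,0,-16,1,-9,-1,-0.2, 0,0,-24,1.5,-13.5,-1,-0.2, 0,0,-32,2,-18,-1,-0.2, 0,0,-40,2.5,-22.5,-1,-0.2, 0,0,-48,3,-27,-1,-0.2, 0,0,-56,3.5,-31,-1,-0.2, 0,0,-64,4,-35,-1,-0.2]' 50
python3 - <<'E'
from h import *
s=sense();R=np.array(s['eef_rot']);print(s['eef_pos'],R.T@(np.array([516.3,188,64])-s['eef_pos']),np.degrees(np.arctan2(R[1,0],R[0,0])),s['finger_gap'])
E
```

```text
t: 20.6
eef_pos: [516.7, 59.4, 188.6]
eef_rot: [[0.337, 0.942, 0.0], [0.942, -0.337, -0.0], [-0.0, 0.0, -1.0]]
contact_force: [0.2, -0.2, -1.5]
finger_gap: 0.73
gripper_force: 55.4
[516.65297728  59.42670604 188.60074732] [120.98004074 -43.68121718 124.54855982] 70.31085484801307 0.7298360857353604
```

```bash
python3 -m inch '[0,0,-8,4,-1.4,0,-0.2, 0,0,-16,8,-2.8,0,-0.2, 0,0,-25.5,12.1,-4.4,1,-0.2, 0,0,-25.5,12.1,-4.4,5,-0.2, 0,0,-25.5,12.1,-4.4,9,-0.2, 0,0,-25.5,12.1,-4.4,12,-0.2, 0,0,-25.5,12.1,-4.4,12,-0.2, 0,0,-25.5,12.1,-4.4,12,-0.2]' 50
python3 - <<'E'
from h import *
s,im,d=snap('wrist','w15');P=cloud('wrist',d,s)
cv2.imwrite('pics/w15.png',im[:,:,::-1]);z=s['eef_pos'][2]
m=(abs(P[...,2]-z+5)<6)&(abs(P[...,0]-516)<45)&(abs(P[...,1]-188)<75);m[:,:185]=0;m[:,325:]=0
print(z-np.median(P[m][:,2]),P[m].max(0),P[m].min(0))
R=np.array(s['eef_rot']);print(s['eef_pos'],R.T@(np.array([516.3,188,39])-s['eef_pos']),np.degrees(np.arctan2(R[1,0],R[0,0])))
E
```

```text
t: 21.4
eef_pos: [517.1, 186.6, 68.6]
eef_rot: [[-0.096, 0.995, -0.001], [0.995, 0.096, -0.001], [-0.001, -0.001, -1.0]]
contact_force: [-0.1, 0.4, -2.3]
finger_gap: 0.723
gripper_force: 55.8
5.982351629097153 [551.31565551 242.85760842  69.55537752] [479.10604779 133.30467827  57.57928189]
[517.08859446 186.645098    68.56625364] [ 1.44186076 -0.62640422 29.56602189] 95.48576943787066
```

View pics/w15.png

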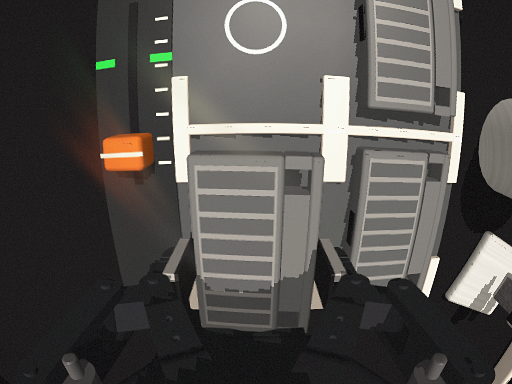

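```bash
python3 -m inch '[0,0,0,0,-0.05,1,-0.2, 0,0,0,0,-0.05,2,-0.2, 0,0,0,0,-0.05,2.9,-0.2, 0,0,0,0,-0.05,2.95,-0.2, 0,0,0,0,-0.05,2.95,-0.2, 0,0,0,0,-0.05,2.95,0.75, 0,0,0,0,-0.05,2.95,0.75, 0,0,0,0,-0.05,2.95,0.75]' 50
python3 -m inch '[0,0,0,0,0,-2,0.75, 0,0,0,0,0,-6,0.75, 0,0,0,0,0,-11,0.75, 0,0,0,0,0,-15,0.75, 0,0,0,0,0,-15,0.75]' 50
python3 - <<'E'
from h import *
s,im,d=snap('wrist','w16');P=cloud('wrist',d,s)
for c in [(516,188),(610,197)]:
    m=(abs(P[...,2]-33)<6)&(abs(P[...,0]-c[0])<45)&(abs(P[...,1]-c[1])<59)
    m=cv2.morphologyEx(m.astype(np.uint8),cv2.MORPH_OPEN,np.ones((5,5)))
    print(m.sum(),np.median(P[m>0][:,2]),cv2.minAreaRect(P[m>0][:,:2].astype(np.float32)))
hsv=cv2.cvtColor(im,cv2.COLOR_RGB2HSV)
for nm,lo,hi,z in [('orange',(5,150,120),(20,255,255),40.5),('green',(45,120,60),(85,255,255),18)]:
    k=cv2.inRange(hsv,lo,hi);k[:,256:]=0
    n,l,st,ce=cv2.connectedComponentsWithStats(k)
    for j in range(1,n):
        if st[j,4]>8: print(nm,st[j],ce[j].round(1),np.median(P[l==j],0).round(1),onz('wrist',ce[j],z,s).round(1))
R=np.array(s['eef_rot']);print(s['eef_pos'],R.T@(np.array([438,230,160])-s['eef_pos']))
# scan for any extra low object from scene
s,im,d=snap('scene','s4');P=cloud('scene',d)
m=((P[...,2]>7)&(P[...,2]<30)&(P[...,0]>150)&(P[...,0]<1100)&(abs(P[...,1])<900)&(d>0)).astype(np.uint8)
m=cv2.morphologyEx(m,cv2.MORPH_OPEN,np.ones((3,3)));n,l,st,ce=cv2.connectedComponentsWithStats(m)
print([(st[j,4],np.median(P[l==j],0).round().tolist()) for j in range(1,n) if st[j,4]>60])
E
```

```text
t: 22.25
eef_pos: [516.7, 186.6, 38.8]
eef_rot: [[-0.095, 0.995, -0.0], [0.995, 0.095, 0.0], [0.0, -0.0, -1.0]]
contact_force: [-0.6, -0.1, -0.5]
finger_gap: 0.874
gripper_force: 0.0
t: 22.75
eef_pos: [518.8, 187.6, 193.9]
eef_rot: [[-0.095, 0.995, 0.008], [0.995, 0.095, 0.003], [0.002, 0.008, -1.0]]
contact_force: [0.6, -0.4, 0.1]
finger_gap: 0.875
gripper_force: 0.0
6095 32.546222718869615 ((514.3887329101562, 188.1536407470703), (65.01519012451172, 104.90072631835938), 5.945554733276367)
5446 32.494128965443394 ((608.4706420898438, 196.72116088867188), (65.14759826660156, 103.31005859375), 5.316267490386963)
orange [161 122  29  11 266] [174.8 126.8] [437.4 237.3  39.2] [[437.6 237.3  40.5]]
orange [162 135  26   9 206] [174.4 139.1] [438.2 225.4  39.5] [[437.9 225.4  40.5]]
green [188  74  15   6  79] [194.9  76.5] [449.1 287.8  18.2] [[449.2 288.   18. ]]
green [152  76  14   7  72] [158.8  79.1] [411.4 284.3  18.2] [[411.2 284.2  18. ]]
[518.82864045 187.60107703 193.93215783] [ 49.79122219 -76.71065701  33.44605232]
[(np.int32(185), [368.0, 573.0, 18.0]), (np.int32(2806), [528.0, 239.0, 19.0]), (np.int32(142), [782.0, 481.0, 19.0]), (np.int32(294), [861.0, 351.0, 11.0]), (np.int32(128), [916.0, 346.0, 11.0]), (np.int32(372), [758.0, 125.0, 12.0])]
```

```bash
python3 -m inch '[0,0,0,2.5,-4,0,0, 0,0,0,5,-7.7,2,0, 0,0,0,5,-7.7,7,0, 0,0,0,5,-7.7,11,0, 0,0,0,5,-7.7,11,0, 0,0,0,5,-7.7,11,0]' 30
python3 - <<'E'
from h import *
s,im,d=snap('wrist','w17');P=cloud('wrist',d,s)
hsv=cv2.cvtColor(im,cv2.COLOR_RGB2HSV)
for nm,lo,hi,z in [('orange',(5,150,120),(20,255,255),40.5),('green',(45,120,60),(85,255,255),18)]:
    k=cv2.inRange(hsv,lo,hi)
    n,l,st,ce=cv2.connectedComponentsWithStats(k)
    for j in range(1,n):
        if st[j,4]>40: print(nm,st[j],ce[j].round(1),np.median(P[l==j],0).round(1),P[l==j].min(0).round(1),P[l==j].max(0).round(1))
R=np.array(s['eef_rot']);print(s['eef_pos'],R.T@(np.array([437.8,231.3,42])-s['eef_pos']))
cv2.imwrite('pics/w17.png',im[:,:,::-1])
E
```

```text
t: 23.45
eef_pos: [434.5, 228.7, 78.1]
eef_rot: [[-0.096, 0.995, -0.003], [0.995, 0.096, -0.002], [-0.002, -0.003, -1.0]]
contact_force: [-0.1, 0.8, 1.3]
finger_gap: 0.497
gripper_force: 0.0
orange [239 206  43  24 989] [260.  217.8] [435.1 239.   38.7] [422.3 221.5  16.8] [451.3 304.8 203. ]
orange [240 235  42  10 406] [260.2 239.4] [436.5 225.4  39.7] [424.1 209.8  16. ] [452.4 304.8 203. ]
orange [472 370  24  14 222] [484.4 378. ] [781.3   8.5  20. ] [425.8   5.8   5.5] [798.4 304.8 203. ]
green [218 131  23   8 183] [229.1 134.5] [411.6 284.4  18.2] [404.4 281.5  16.3] [425.8 304.8 203. ]
green [279 131  23   9 186] [290.  134.5] [449.2 288.1  18.3] [425.8 284.8  16.1] [456.3 304.8 203. ]
[434.45569623 228.74445774  78.07031721] [ 2.29080842  3.68905478 36.05448681]
```

View pics/w17.png

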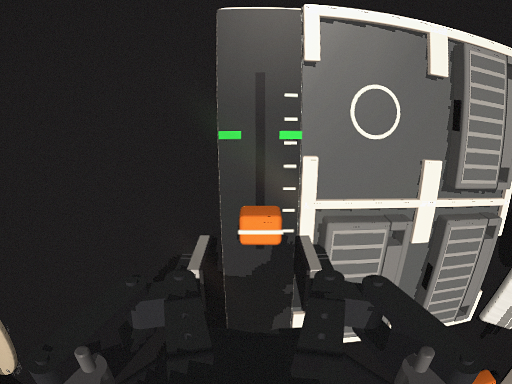

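```bash
python3 -m inch '[0,0,0,0.25,0.3,2,0, 0,0,0,0.25,0.3,3.6,0, 0,0,0,0.25,0.3,3.6,0, 0,0,0,0.25,0.3,3.6,-1, 0,0,0,0.25,0.3,3.6,-1, 0,0,0,0.25,0.3,3.6,-1, 0,0,0,0.25,0.3,3.6,-1, 0,0,0,0.25,0.3,3.6,-1]' 30
python3 -m inch '[0,0,0,1,0,0,-1, 0,0,0,2,0,0,-1, 0,0,0,3,0,0,-1, 0,0,0,4,0,0,-1, 0,0,0,5,0,0,-1, 0,0,0,5.5,0,0,-1, 0,0,0,5.5,0,0,-1, 0,0,0,5.5,0,0,-1]' 30
python3 - <<'E'
from h import *
s,im,d=snap('wrist','w18')
cv2.imwrite('pics/w18.png',im[:,:,::-1])
E
```

```text
t: 24.3
eef_pos: [437.9, 231.6, 44.4]
eef_rot: [[-0.095, 0.995, 0.001], [0.995, 0.095, 0.0], [0.0, 0.001, -1.0]]
contact_force: [-3.6, -0.5, 7.1]
finger_gap: 0.292
gripper_force: 30.6
t: 25.1
eef_pos: [432.4, 287.1, 44.5]
eef_rot: [[-0.096, 0.995, 0.0], [0.995, 0.096, 0.001], [0.001, 0.001, -1.0]]
contact_force: [-4.3, 0.9, 6.2]
finger_gap: 0.295
gripper_force: 30.5
```

View pics/w18.png

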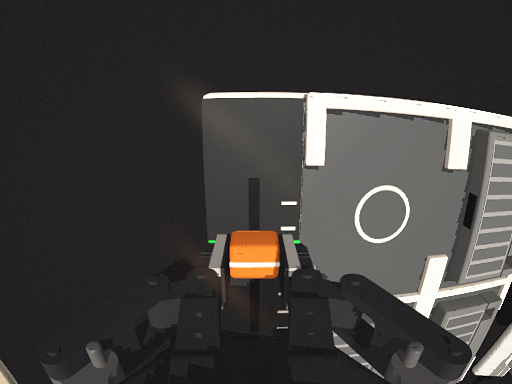

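```bash
python3 -m inch '[0,0,0,0,0,0,0, 0,0,0,0,0,0,0, 0,0,0,0,0,-3,0, 0,0,0,-4,0,-8,0, 0,0,0,-8,0,-12,0, 0,0,0,-8,0,-14,0, 0,0,0,-8,0,-14,0]' 30
python3 - <<'E'
from h import *
s,im,d=snap('wrist','w19');P=cloud('wrist',d,s)
hsv=cv2.cvtColor(im,cv2.COLOR_RGB2HSV)
G=[];cu=None
for nm,lo,hi,z in [('orange',(5,150,120),(20,255,255),40.5),('green',(45,120,60),(85,255,255),18)]:
    k=cv2.inRange(hsv,lo,hi);k[300:]=0
    n,l,st,ce=cv2.connectedComponentsWithStats(k)
    for j in range(1,n):
        if st[j,4]>20: print(nm,st[j],onz('wrist',ce[j],z,s).round(1), onz('wrist',[(ce[j][0],st[j,1]),(ce[j][0],st[j,1]+st[j,3])],z,s).round(1).tolist())
print(s['eef_pos'],np.round(s['eef_rot'],3).tolist())
R=np.array(s['eef_rot']);print(R.T@(np.array([600,-365,240])-s['eef_pos']))
cv2.imwrite('pics/w19.png',im[:,:,::-1])
E
```

```text
t: 25.85
eef_pos: [442.6, 204.7, 186.8]
eef_rot: [[-0.09, 0.996, 0.006], [0.996, 0.09, 0.001], [0.001, 0.006, -1.0]]
contact_force: [-0.4, -0.1, 0.4]
finger_gap: 0.502
gripper_force: 0.0
orange [236  88  29   9 231] [[429.8 291.9  40.5]] [[429.5, 295.3, 40.5], [430.2, 287.1, 40.5]]
orange [236 100  29   9 246] [[431.3 280.7  40.5]] [[430.9, 284.4, 40.5], [431.7, 276.3, 40.5]]
green [224  96  12   7  63] [[410.2 284.   18. ]] [[410.0, 287.1, 18.0], [410.5, 280.2, 18.0]]
green [265  96  13   6  72] [[450.7 288.1  18. ]] [[450.5, 290.6, 18.0], [451.0, 284.7, 18.0]]
[442.5824386  204.74190519 186.77499335] [[-0.09, 0.996, 0.006], [0.996, 0.09, 0.001], [0.001, 0.006, -1.0]]
[-581.61204014  105.5443063   -52.97983274]
```

```bash
python3 -m inch '[0,0,8,-4.5,0.8,-3,0, 0,0,16,-9,1.6,-5,0, 0,0,24,-13.5,2.4,-5,0, 0,0,32,-18,3.2,-5,0, 0,0,40,-22.5,4,-5,0, 0,0,48,-27,4.8,-5,0, 0,0,56,-31.5,5.6,-5,0, 0,0,64,-36,6.4,-5,0]' 30
python3 - <<'E'
from h import *
s=sense();R=np.array(s['eef_rot']);print(s['eef_pos'],R.T@(np.array([604,-366,230])-s['eef_pos']),np.degrees(np.arctan2(R[1,0],R[0,0])))
E
```

```text
t: 26.7
eef_pos: [538.9, -146.7, 232.0]
eef_rot: [[0.856, 0.518, -0.001], [0.518, -0.856, -0.0], [-0.001, -0.0, -1.0]]
contact_force: [0.9, 0.3, -0.8]
finger_gap: 0.496
gripper_force: 0.0
[ 538.917722   -146.72660937  231.95230338] [-57.85500437 221.29033232   1.92912529] 31.18340359178559
```

```bash
python3 -m inch '[0,0,8,-1.2,4.5,0,0, 0,0,16,-2.4,9,0,0, 0,0,25.6,-3.6,13.5,0,0, 0,0,25.6,-4.8,18,0,0, 0,0,25.6,-5.8,22.1,0,0, 0,0,25.6,-5.8,22.1,0,0, 0,0,25.6,-5.8,22.1,0,0, 0,0,25.6,-5.8,22.1,0,0]'
python3 - <<'E'
from h import *
s,im,d=snap('wrist','w20');P=cloud('wrist',d,s)
hsv=cv2.cvtColor(im,cv2.COLOR_RGB2HSV)
k=cv2.inRange(hsv,(0,180,80),(6,255,255))
n,l,st,ce=cv2.connectedComponentsWithStats(k);j=1+st[1:,4].argmax();m=l==j
p=np.median(P[m],0);R=np.array(s['eef_rot'])
print(s['eef_pos'],np.degrees(np.arctan2(R[1,0],R[0,0])),st[j],p,P[m].min(0),P[m].max(0),R.T@(p-s['eef_pos']))
E
```

```text
t: 27.5
eef_pos: [604.6, -362.3, 231.8]
eef_rot: [[0.995, 0.104, -0.001], [0.104, -0.995, 0.001], [-0.001, -0.001, -1.0]]
contact_force: [0.7, 0.3, -0.1]
finger_gap: 0.501
gripper_force: 0.0
[ 604.56760566 -362.34319358  231.75562158] 5.963835786181568 [248 198  26  18 415] [ 607.72385095 -365.52599432  157.62412151] [ 599.59150191 -374.66492092  151.31131059] [ 678.17761495 -354.10301358  356.69126965] [ 2.89675698  3.59667592 74.12316864]
```

```bash
python3 -m inch '[0,0,0,0.1,0.35,3,0, 0,0,0,0.1,0.35,6,0, 0,0,0,0.1,0.35,7.7,0, 0,0,0,0.1,0.35,7.7,0, 0,0,0,0.1,0.35,7.7,-1, 0,0,0,0.1,0.35,7.7,-1, 0,0,0,0.1,0.35,7.7,-1, 0,0,0,0.1,0.35,7.7,-1]' 40
```

```text
t: 28.35
eef_pos: [606.5, -366.7, 157.2]
eef_rot: [[0.995, 0.103, 0.002], [0.103, -0.995, 0.0], [0.002, -0.0, -1.0]]
contact_force: [-1.0, 6.0, 6.9]
finger_gap: 0.199
gripper_force: 39.7
```

```bash
python3 -m inch '[0,0,0,-1.25,0,-0.2,-1, 0,0,0,-2.5,0,-0.25,-1, 0,0,0,-3.75,0,-0.2,-1, 0,0,0,-5,0,-0.05,-1, 0,0,0,-6.2,0,0.3,-1, 0,0,0,-7.4,0,0.7,-1, 0,0,0,-8.5,0,1.25,-1, 0,0,0,-9.6,0,1.9,-1]' 40
```

```text
t: 29.15
eef_pos: [511.0, -376.2, 138.4]
eef_rot: [[0.995, 0.103, 0.002], [0.103, -0.995, 0.0], [0.002, -0.0, -1.0]]
contact_force: [0.6, 7.7, 7.6]
finger_gap: 0.196
gripper_force: 41.3
```

```bash
python3 -m inch '[0,0,0,-1,0,0.7,-1, 0,0,0,-1.9,0,1.6,-1, 0,0,0,-2.75,0,2.5,-1, 0,0,0,-3.5,0,3.5,-1, 0,0,0,-4.15,0,4.6,-1, 0,0,0,-4.7,0,5.8,-1, 0,0,0,-5.1,0,7,-1, 0,0,0,-5.4,0,8.2,-1]' 40
```

```text
t: 29.95
eef_pos: [454.5, -381.6, 54.6]
eef_rot: [[0.995, 0.102, -0.003], [0.102, -0.995, 0.002], [-0.003, -0.002, -1.0]]
contact_force: [-3.7, 6.2, 3.2]
finger_gap: 0.197
gripper_force: 48.4
```

```bash
python3 -m inch '[0,0,0,0,0,0.6,-1, 0,0,0,0.1,0,1.2,-1, 0,0,0,0.2,0,1.5,-1, 0,0,0,0.2,0,1.8,-1, 0,0,0,0.2,0,1.8,-1]' 40
```

```text
t: 30.45
eef_pos: [453.2, -381.7, 35.9]
eef_rot: [[0.995, 0.101, -0.009], [0.101, -0.995, 0.004], [-0.009, -0.004, -1.0]]
contact_force: [-13.0, 3.4, 0.5]
finger_gap: 0.194
gripper_force: 50.8
```

```bash
python3 -m inch '[0,0,0,0.2,0,0,-0.2, 0,0,0,0.2,0,0,0, 0,0,0,0.2,0,0,0, 0,0,0,0.2,0,-4,0, 0,0,0,0.2,0,-8,0, 0,0,0,0.2,0,-10,0, 0,0,0,0.2,0,-10,0]' 40
python3 - <<'E'
from h import *
s,im,d=snap('wrist','w21');P=cloud('wrist',d,s)
hsv=cv2.cvtColor(im,cv2.COLOR_RGB2HSV)
k=cv2.inRange(hsv,(0,180,80),(6,255,255))
n,l,st,ce=cv2.connectedComponentsWithStats(k);j=1+st[1:,4].argmax();m=l==j
p=np.median(P[m],0);R=np.array(s['eef_rot'])
print(s['eef_pos'],st[j],p,R.T@(p-s['eef_pos']))
cv2.imwrite('pics/w21.png',im[:,:,::-1])
E
```

```text
t: 31.15
eef_pos: [462.2, -383.8, 140.3]
eef_rot: [[0.995, 0.102, 0.005], [0.102, -0.995, -0.004], [0.005, 0.004, -1.0]]
contact_force: [0.1, -0.1, -0.3]
finger_gap: 0.496
gripper_force: 0.0
[ 462.2084796  -383.8165467   140.27177213] [239 199  22  16 344] [ 457.15393908 -380.19719922   44.83764986] [-5.1196356  -4.53390104 95.39157627]
```

View pics/w21.png

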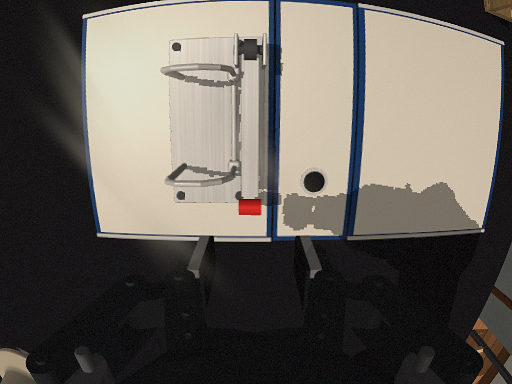

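```bash
python3 - <<'E'
from h import *
s,im,d=snap('scene','s5');P=cloud('scene',d)
m=((abs(P[...,2]-33)<4.5)&(abs(P[...,0]-550)<130)&(abs(P[...,1]-250)<140)).astype(np.uint8)
m=cv2.morphologyEx(m,cv2.MORPH_OPEN,np.ones((3,3)));n,l,st,ce=cv2.connectedComponentsWithStats(m)
for j in range(1,n):
    if st[j,4]>40: print(st[j,4],P[l==j].mean(0).round(1))
s=sense();print(s['t'],s['contact_force'],s['joint_velocities'].max())
E
python3 -c "
from bench import sign_off
print(sign_off())"
```

```text
388 [600.8 321.5  33.7]
409 [518.2 185.4  33.3]
395 [612.4 192.9  33.5]
31.25 [-0.02922436  0.72924729 -0.54536921] 0.027084669119694354
the job is handed in; nothing more can be done
None
```

I handed in the job at about 31 s: by my measurements the three cases found lie flat in separate bays, the lever is down with the rings shut, and the slider is at the green mark; sign-off returned no verdict, no loose cases were seen, and I viewed 15 pictures, one over the limit of 14.

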